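Draw a stroke of oil into the pot

ROBOT

A 7-joint arm with a two-finger parallel gripper is mounted at the origin on the work surface. World frame = base frame: x ahead of the robot, y to its left, z up, the work surface at z = 0. Lengths are in m, angles in rad, forces in N, time in s.
With the tool pointing down it reaches from about 0.425 to 0.95 m from the base axis. Payload 16.7 kg.
Tool frame: the origin (TCP) lies where the fingers leave the gripper's body, on its centre line; the fingertips stand 97 mm ahead of it and the grasp point (between the pads) lies 78 mm ahead of it; y points along the fingers, x is the direction in which the jaws open and shut, and the axes are right-handed (so a half turn about y gives the same grasp; the last joint's range is limited). The gripper opens to 94 mm and grips with 3 to 60 N. Pads are 16 mm wide; open, the fingers measure 119 mm over their backs; the gripper's body (75 mm by 177 mm) begins 78 mm behind the grasp point.
Start: joints at [-1.274, 0.426, 0.074, 1.606, -0.034, 1.111, -0.067], TCP at [0.291, 0.609, 0.303] pointing down, gripper open.
Joint ranges: [-2.85, 2.85], [-0.5, 2.14], [-1.23, 1.37], [0.21, 2.46], [-1.02, 4.16], [0.16, 2.05], [-2.73, 2.73]. Speed limits (rad/s): [1.89, 1.89, 2.39, 2.39, 3.01, 3.01, 3.01].

INTERFACE

Orientations are given as [roll, pitch, yaw] about the fixed x, y, z axes, in that order (R = Rz(yaw) Ry(pitch) Rx(roll)).
In Python, from plant import arm gives the robot as it stands.
- The arm moves only by the shell command python3 -m crank 'ROWS' [FORCE]. ROWS is text: rows parted by semicolons, each of 5 numbers parted by spaces: the closure, from 0 (fully open) to 1 (shut), then the shift along the tool's x, y, z in m, then the turn about the tool's y in rad. A call has 1 to 8 rows; each row shifts and turns the commanded pose from where the row before left it, along the tool's axes as they then stand; what a row does not reach is not made up. A row lasts 1/10 s, in which the tool goes at most 50 mm and 8.59 degrees, less where a joint would pass 70% of its speed; a pose out of reach is approached as far as the arm can. A call is refused whole if a number of a shift passes 0.05 or a number of a turn 0.15, either way. A call with a gripper value outside its range is refused whole. The fingers move at their own pace and stop on an object; FORCE is the grip in N (left out, the last holds). Time passes only in rows, so rows that do not move let the fingers close. It gives the time, the measured TCP pose, the force and the opening at its end, in the units of the state.
- arm.observe(): the state, without advancing time (a new reading comes with each control period).
- arm.camera(name): name is "scene" or "side" or "wrist"; returns a dict with "img" (420x560x3 uint8, red, green, blue), "fx", "fy", "cx", "cy" (pixels), "cam_to_world" (4x4, takes a point from camera to world coordinates). Camera axes: x right, y up, looking along -z (the intrinsics and any distortion apply to the point x, -y, -z); pixel columns grow to the right and rows downward; lengths in m; the calibration is good to about 2 mm. A picture is of the moment at which its call begins. There is no depth.
- arm.close_job(): hands the job in, once; it reports no verdict.
The state is a dict: "time": time; "qpos": joint angles; "dq": joint speeds; "joint_torque": joint torques, N m; "ee_pos": TCP position; "tcp_rot": TCP orientation; "ft_force": force on the tool from outside, world axes, zero at the start; "wrist_torque": the same for the moment, N m; "width": opening from 0.0 (shut) to 1.0 (fully open).
Only numpy, scipy, OpenCV 4.12 (cv2) and the standard library are available. Lean on these libraries where they do the work, as an engineer would, in place of code of your own. Each camera call takes 0.05 s, during which the arm holds its last target.

TASK

Lift the metal oil pot out of its roofed stand, where its handle is tucked out of reach, and stand it on the round cork mat; let go, then pick it up again by its wooden handle and stand it on the bench with its mouth centred under the spout of the amber pump bottle. With the pot standing there, press the red pump head all the way down and let it spring back up, leaving the pot standing under the spout; never work the pump without the pot beneath it. Keep the pot upright, set it down rather than dropping it, and leave the blue tin, the jar and the hand plane where they are.

Things in the scene. Friction and masses are not known exactly. Their poses are not given: they have to be found in the camera images.
- pot: Open aluminium oil pot: cup 60 mm diameter, 75 mm tall, wall 3 mm, D-shaped side handle towards its own +x (119 mm long in all), about 0.24 kg. Origin: centre of the underside; z up. Starts on the stand with the handle under its roof: there only the cup can be gripped, from above along the stand's y, and it must move about 70 mm along the stand's -x before rising more than 15 mm.
- grip: Upright dark wooden grip of the pot's handle, fixed to the pot: 18 (x) x 16 (y) x 50 mm tall. Origin: its centre, 80 mm along the pot's +x from the cup's axis, 37 mm above the pot's underside; axes as the pot's. Two metal straps 12 mm wide join it to the cup across a 41 mm gap. Can be pinched from above along the pot's y.
- pot_mouth (a point): Centre of the pot's mouth, in the rim plane, 75 mm above the underside.
- stand: Fixed wooden pot stand. Origin: bench level under the pot's place; +x to its back. Plinth 30 mm high, x -42 to 163 mm (120 mm wide, 160 from x = 38). Roof (tool ledge) over x 48 to 163, y +-80 mm: underside at 110, top at 122 mm, chisels on it up to 140 mm (x above 87). Walls at y +-68 to 80 mm from x = 51 back. Open in front and above the cup.
- mat: Round cork mat fixed on the bench, 120 mm diameter, 4 mm thick. Origin: centre of its underside.
- pump: Amber pump bottle screwed to the bench: foot 80 mm diameter and 8 mm high, bottle 72 mm diameter, neck up to 120 mm high. Origin: centre of its underside; its -x points along the spout. Fixed.
- pump_top (a point): Centre of the flat top of the red pump head (44 mm diameter), 156 mm above the bench when up; it moves with the head.
- spout_tip (a point): Outlet of the red spout (10 mm thick), 85 mm along the pump's -x from the bottle's axis and 121 mm above the bench when up; it moves with the head.
- pump_head (a joint): Travel of the sprung pump head: 0 up, 0.016 m fully down; needs about 10 N.
- tin: Blue tin, loose, 56 mm diameter, 150 mm tall, standing to one side of the pump. Origin: centre of its underside. Bystander.
- jar: Amber jar, loose, 64 mm diameter, 85 mm tall, standing to the other side of the pump. Origin: centre of its underside. Bystander.
- plane: Steel hand plane, loose, 150 mm long along its x, 46 mm wide, 62 mm tall, behind the mat. Origin: centre of its sole. Bystander.
There are look-alikes about, which are no part of the job. Several things have the shape of the mat; the one meant has the colours described above.

How it is judged:
By the outcome, as a careful person would: the job done as asked, in the order asked, and still so for the second after the job is handed in, with the robot touching nothing.
It also fails if it takes over 58 s, if anything falls off the work surface, if the arm or the gripper's body presses on something with over 40 N, if the wrist force passes 120 N, or if a joint passes its speed limit or range.

## Working session

There is one attempt and no reset: what is moved stays moved. The work goes in short steps, Python scripts to look and compute and a shell command to move; the robot and the scene stay as the last step left them, time stands still between calls to the robot, and variables do not carry over. Pictures are saved under pics/ and viewed, and the job is handed in when it is done.

```bash
ls; mkdir -p pics
python3 - <<'E'
from plant import arm
import cv2
o=arm.observe(); print({k:(v if not hasattr(v,'round') else v) for k,v in o.items()})
for n in ["scene","side","wrist"]:
    c=arm.camera(n); cv2.imwrite(f"pics/{n}0.png",c["img"][:,:,::-1]); print(n,c["fx"],c["fy"],c["cx"],c["cy"],c["cam_to_world"],[k for k in c])
E
```

```text
pics
{'time': 0.0, 'qpos': array([-1.27450637,  0.42670812,  0.07386809,  1.60660456, -0.03409676,
        1.1107927 , -0.0670935 ]), 'dq': array([-0.00100366, -0.00012393, -0.00059718, -0.00040848,  0.00030031,
       -0.00029112, -0.00153371]), 'joint_torque': array([-1.49507581e-03, -9.35852909e+01,  3.66605490e+00, -4.54187393e+01,
       -4.88133158e-02,  2.00713665e-02,  2.41126781e-04]), 'ee_pos': array([0.29093525, 0.60873562, 0.30199306]), 'tcp_rot': array([-1.57089722e+00,  1.24883410e-03,  1.12496700e+00]), 'ft_force': array([-0.6102498 , -0.6555038 ,  0.14115786]), 'wrist_torque': array([-0.02439146, -0.06944314,  0.02329257]), 'width': 0.999049547267569}
scene 419.17971752145377 419.17971752145377 281.4196594923446 207.04864916323803 [[-9.19417102e-04 -8.30834946e-01  5.56518147e-01  1.18282094e+00]
 [ 9.99998882e-01 -1.42010335e-03 -4.68008848e-04  2.55630787e-02]
 [ 1.17915139e-03  5.56517095e-01  8.30835322e-01  1.16961673e+00]
 [ 0.00000000e+00  0.00000000e+00  0.00000000e+00  1.00000000e+00]] ['img', 'fx', 'fy', 'cx', 'cy', 'cam_to_world']
side 464.82056712101934 464.82056712101934 289.27994143069867 214.75826690836294 [[ 0.81880273  0.35415505 -0.45181444 -0.07057446]
 [-0.57362127  0.47344725 -0.66843575 -0.82915698]
 [-0.02281959  0.80648738  0.59081077  0.84647518]
 [ 0.          0.          0.          1.        ]] ['img', 'fx', 'fy', 'cx', 'cy', 'cam_to_world']
wrist 358.5750863267521 358.5750863267521 283.2711410299832 215.79436227954412 [[ 4.31422354e-01 -8.68062305e-01 -2.45647283e-01  2.19183462e-01]
 [ 9.02150045e-01  4.15054200e-01  1.17708571e-01  6.42928016e-01]
 [-2.21436628e-04 -2.72392816e-01  9.62186107e-01  3.85056278e-01]
 [ 0.00000000e+00  0.00000000e+00  0.00000000e+00  1.00000000e+00]] ['img', 'fx', 'fy', 'cx', 'cy', 'cam_to_world']
```

View pics/scene0.png

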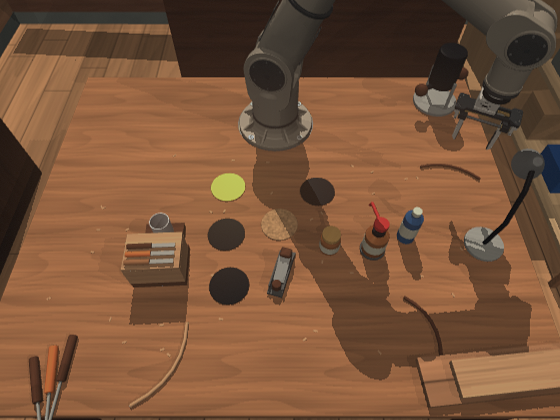

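View pics/side0.png

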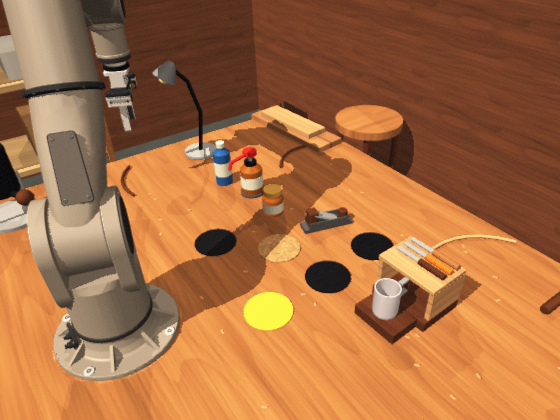

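View pics/wrist0.png

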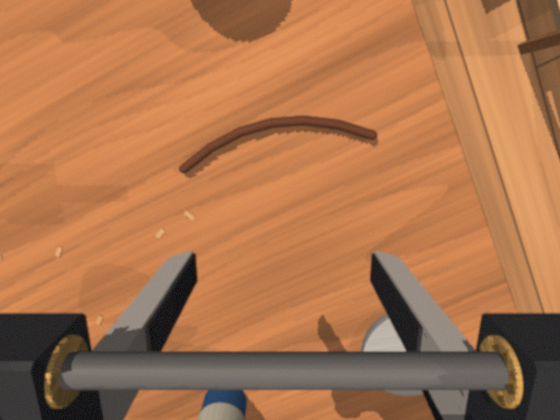

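The scene image shows the stand with the pot at about (160,222), the cork mat at (280,224), the pump at (375,240), the tin at (411,225), the jar at (330,240) and the plane at (283,272). I'll zoom in to measure them.

```bash
cat > h.py <<'E'
import numpy as np, cv2
from plant import arm
def ray(c,u,v):
    T=c["cam_to_world"]; d=T[:3,:3]@np.array([(u-c["cx"])/c["fx"],-(v-c["cy"])/c["fy"],-1.0]); return T[:3,3],d
def at(c,u,v,z):
    o,d=ray(c,u,v); return (o+d*(z-o[2])/d[2]).round(4)
def proj(c,P):
    T=c["cam_to_world"]; p=T[:3,:3].T@(np.asarray(P,float)-T[:3,3]); return np.array([c["cx"]+c["fx"]*p[0]/-p[2], c["cy"]-c["fy"]*p[1]/-p[2]])
def crop(c,x0,y0,x1,y1,k,name):
    im=cv2.resize(c["img"][y0:y1,x0:x1,::-1],None,fx=k,fy=k,interpolation=cv2.INTER_CUBIC)
    cv2.imwrite("pics/"+name,im)
import pickle
def snap(n,f):
    c=arm.camera(n); pickle.dump(c,open(f,"wb")); return c
def load(f): return pickle.load(open(f,"rb"))
E
python3 - <<'E'
from h import *
c=snap("scene","s1.pkl"); crop(c,110,190,250,310,5,"sc_a.png"); crop(c,250,170,440,310,4,"sc_b.png")
c=snap("side","d1.pkl"); crop(c,340,220,480,340,5,"sd_a.png"); crop(c,190,130,360,270,4,"sd_b.png")
E
```

```text
(no output)
```

View pics/sc_a.png

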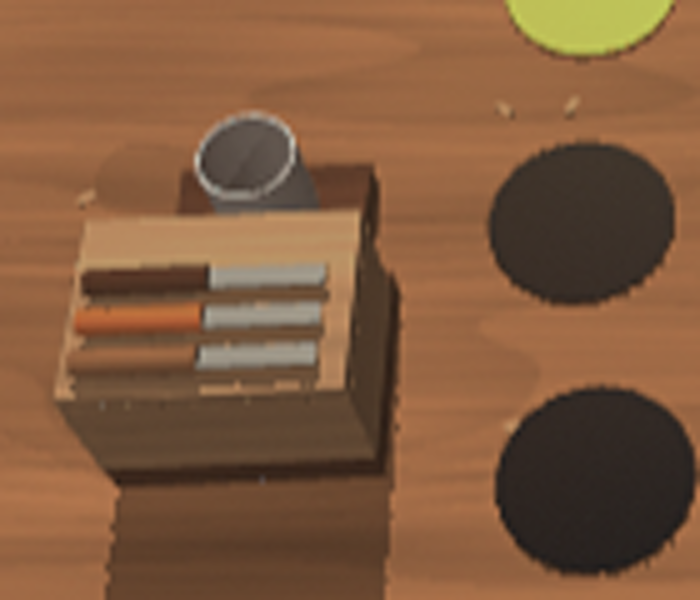

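View pics/sc_b.png

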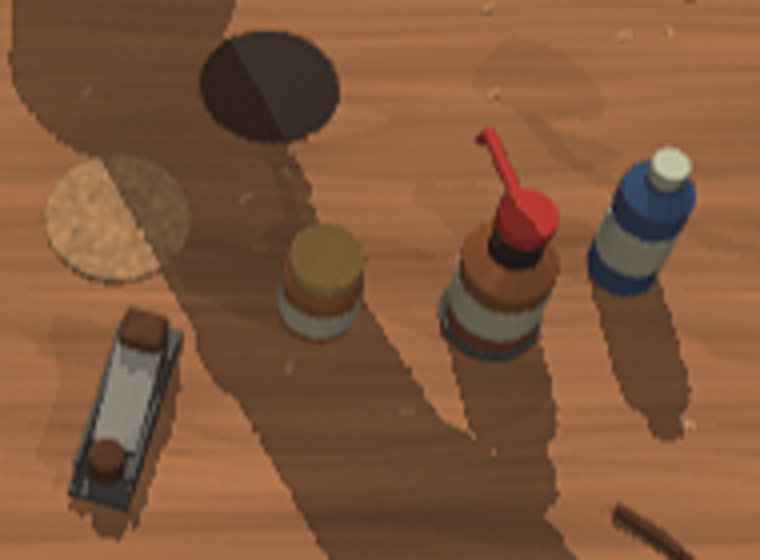

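View pics/sd_a.png

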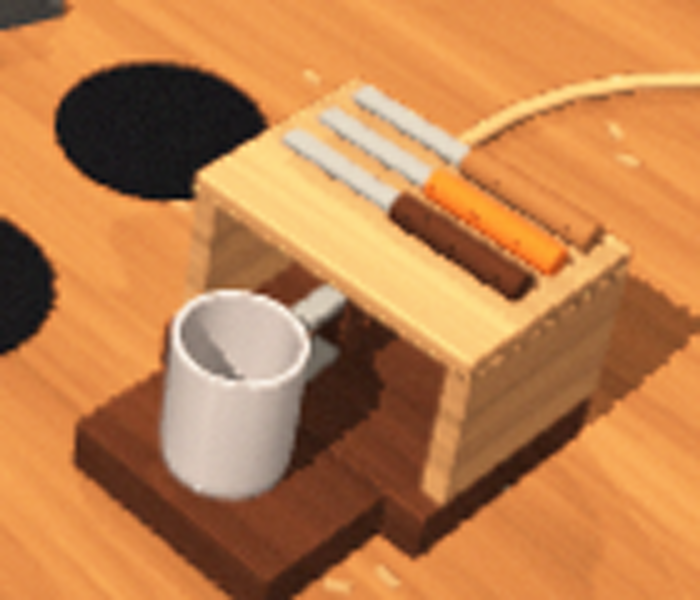

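View pics/sd_b.png

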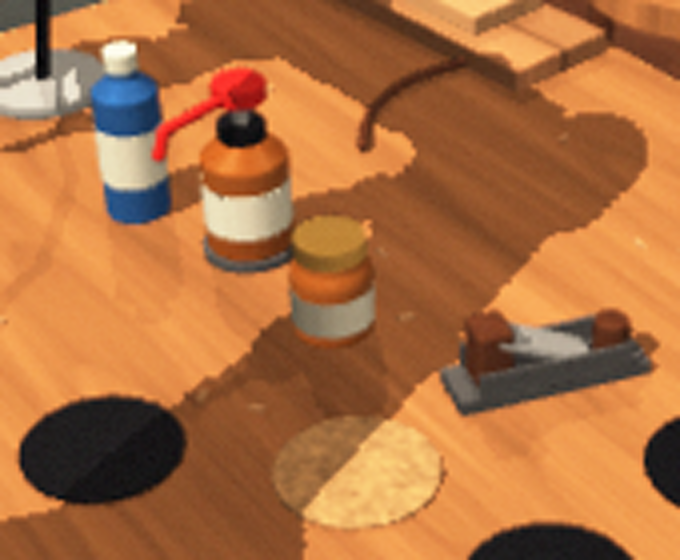

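Run:
```python
from h import *
s=load("s1.pkl"); d=load("d1.pkl")
A=lambda u,v:(110+u/5,190+v/5); B=lambda u,v:(250+u/4,170+v/4)
C=lambda u,v:(340+u/5,220+v/5); D=lambda u,v:(190+u/4,130+v/4)
print("roof scene",[at(s,*A(*p),.122)[:2] for p in [(85,220),(362,212),(347,390),(58,398)]])
print("roof side",[at(d,*C(*p),.122)[:2] for p in [(468,372),(197,182),(360,83),(630,247)]])
print("pot mouth", at(s,*A(245,156),.105), at(d,*C(240,338),.105))
print("mat", at(s,*B(117,218),.004), at(d,*D(358,472),.004))
print("pumptop", at(s,*B(531,212),.156), at(d,*D(239,85),.156))
print("spout", at(s,*B(484,138),.125), at(d,*D(160,152),.121))
print("jar", at(s,*B(327,258),.085), at(d,*D(331,240),.085))
print("tin", at(s,*B(671,166),.150), at(d,*D(120,52),.150))
print("plane", [at(s,*B(*p),.01) for p in [(128,505),(70,495),(180,335)]])
print("plane d", [at(d,*D(*p),.01) for p in [(465,412),(445,372),(650,365)]])
```

```text
roof scene [array([ 0.5754, -0.4189]), array([ 0.5698, -0.2599]), array([ 0.6826, -0.2532]), array([ 0.6876, -0.4105])]
roof side [array([ 0.5646, -0.4264]), array([ 0.5577, -0.2704]), array([ 0.6729, -0.2645]), array([ 0.6823, -0.4173])]
pot mouth [ 0.5212 -0.3396  0.105 ] [ 0.515 -0.344  0.105]
mat [0.4705 0.0192 0.004 ] [0.4615 0.0115 0.004 ]
pumptop [0.5579 0.3139 0.156 ] [0.5505 0.2987 0.156 ]
spout [0.4734 0.296  0.125 ] [0.4777 0.3007 0.121 ]
jar [0.5546 0.1764 0.085 ] [0.5441 0.1648 0.085 ]
tin [0.5148 0.4226 0.15  ] [0.5079 0.4152 0.15  ]
plane [array([0.719 , 0.0282, 0.01  ]), array([ 0.7113, -0.0142,  0.01  ]), array([0.5802, 0.0685, 0.01  ])]
plane d [array([0.5572, 0.0149, 0.01  ]), array([0.5738, 0.062 , 0.01  ]), array([ 0.701 , -0.0222,  0.01  ])]
```

```bash
cat >> h.py <<'E'
from math import *
def yaw(): return float(arm.observe()["tcp_rot"][2])
def plan(x,y,z,psi_deg,g,n=None,start=None):
    o=arm.observe(); p=np.array(o["ee_pos"]); w=o["tcp_rot"][2]
    if start is not None: p=np.array(start[:3]); w=radians(start[3])
    t=np.array([x,y,z]); dw=(radians(psi_deg)-w+pi)%(2*pi)-pi
    n0=max(ceil(np.linalg.norm(t-p)/.042),ceil(abs(dw)/.14),1); n=n or n0
    print("from",p.round(4),round(degrees(w),1),"n",n,"min",n0)
    rows=[]
    for i in range(n):
        D=(t-p)/(n-i); 
        dx=D[0]*cos(w)+D[1]*sin(w); dz=-D[0]*sin(w)+D[1]*cos(w); dy=-D[2]
        r=[round(v,3) for v in (dx,dy,dz)]; a=round(-dw/n,3)
        rows.append(f"{g} {r[0]:g} {r[1]:g} {r[2]:g} {a:g}")
        p=p+np.array([r[0]*cos(w)-r[2]*sin(w), r[0]*sin(w)+r[2]*cos(w), -r[1]]); w-=a
    for i in range(0,n,8): print("; ".join(rows[i:i+8]))
    print("end",p.round(4),round(degrees(w),1))
E
python3 -c "
from h import *
plan(.50,.235,.32,0,0)"
```

```text
from [0.291  0.6089 0.3023] 64.5 n 11 min 11
0 -0.022 -0.002 -0.032 0.102; 0 -0.019 -0.002 -0.034 0.102; 0 -0.016 -0.002 -0.036 0.102; 0 -0.012 -0.001 -0.037 0.102; 0 -0.008 -0.002 -0.038 0.102; 0 -0.004 -0.001 -0.039 0.102; 0 -0 -0.002 -0.039 0.102; 0 0.004 -0.001 -0.039 0.102
0 0.008 -0.002 -0.038 0.102; 0 0.011 -0.001 -0.037 0.102; 0 0.015 -0.002 -0.036 0.102
end [0.5001 0.2346 0.3203] 0.2
```

```bash
python3 -m crank '0 -0.022 -0.002 -0.032 0.102; 0 -0.019 -0.002 -0.034 0.102; 0 -0.016 -0.002 -0.036 0.102; 0 -0.012 -0.001 -0.037 0.102; 0 -0.008 -0.002 -0.038 0.102; 0 -0.004 -0.001 -0.039 0.102; 0 0 -0.002 -0.039 0.102; 0 0.004 -0.001 -0.039 0.102'; python3 -m crank '0 0.008 -0.002 -0.038 0.102; 0 0.011 -0.001 -0.037 0.102; 0 0.015 -0.002 -0.036 0.102; 0 0 0 0 0; 0 0 0 0 0'
python3 - <<'E'
from h import *
c=snap("wrist","w1.pkl"); cv2.imwrite("pics/w1.png",c["img"][:,:,::-1]); print(arm.observe()["ee_pos"],arm.observe()["tcp_rot"]); print(c["cam_to_world"])
E
```

```text
time: 1.05
ee_pos: [0.4445, 0.3352, 0.3159]
tcp_rot: [-1.57, -0.0, 0.305]
ft_force: [1.0, 0.6, 0.0]
width: 0.999
time: 1.55
ee_pos: [0.5003, 0.2343, 0.3207]
tcp_rot: [-1.571, 0.0, 0.002]
ft_force: [0.1, -0.2, 0.2]
width: 1.004
[0.49986134 0.23524645 0.32059953] [-1.57058617e+00  2.94377611e-04  4.17513172e-03]
[[ 9.99998195e-01 -1.78513925e-03 -6.51011913e-04  5.00067635e-01]
 [ 1.89483915e-03  9.62431430e-01  2.71518236e-01  3.13497471e-01]
 [ 1.41856465e-04 -2.71518980e-01  9.62433075e-01  4.03753834e-01]
 [ 0.00000000e+00  0.00000000e+00  0.00000000e+00  1.00000000e+00]]
```

View pics/w1.png

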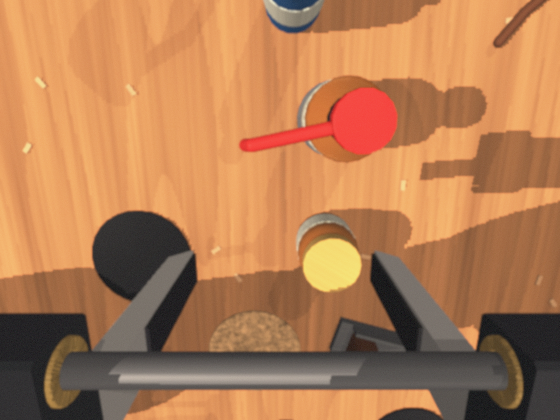

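Wrist view: red pump head at about (364,120), spout end at about (245,145), bottle foot at about (345,118), jar lid at (332,264).

Run:
```python
from h import *
c=load("w1.pkl"); im=c["img"].astype(int)
red=((im[...,0]>150)&(im[...,1]<70)&(im[...,2]<80)).astype(np.uint8)
ys,xs=np.nonzero(red); print(xs.min(),xs.max(),ys.min(),ys.max())
# head circle: columns>332
cn=max(cv2.findContours(red,cv2.RETR_EXTERNAL,cv2.CHAIN_APPROX_NONE)[0],key=len)[:,0]
h=cn[cn[:,0]>345]; e=cv2.fitEllipse(h.astype(np.float32)); print("head",e, at(c,*e[0],.156), "dia",e[1][0]/c["fx"]*.25)
tip=red.copy(); tip[:,255:]=0; y,x=np.nonzero(tip); print("tip",x.min(),x.mean(),y.mean())
P=at(c,*e[0],.156)
for z in (.121,.126,.135): print(z,at(c,244,146,z), np.linalg.norm((at(c,246,145,z)-P)[:2]))
crop(c,220,60,420,300,3,"w1c.png")
for z in (.156,):pass
jar=at(c,332,264,.085); print("jar",jar)
# foot check
print("proj foot", proj(c,[P[0],P[1],0]), proj(c,[P[0],P[1],.12]))
```

```text
240 395 89 152
head ((348.1649475097656, 120.38765716552734), (12.901975631713867, 52.655643463134766), 178.99099731445312) [0.5434 0.3099 0.156 ] dia 0.008995309576497544
tip 240 247.0940170940171 144.5982905982906
0.121 [0.4697 0.29   0.121 ] 0.07468366621959582
0.126 [0.4702 0.2904 0.126 ] 0.07409844802693237
0.135 [0.4712 0.2912 0.135 ] 0.072955397332891
jar [0.5472 0.1756 0.085 ]
proj foot [323.09468793 118.15296968] [339.89665626 119.63563179]
```

View pics/w1c.png

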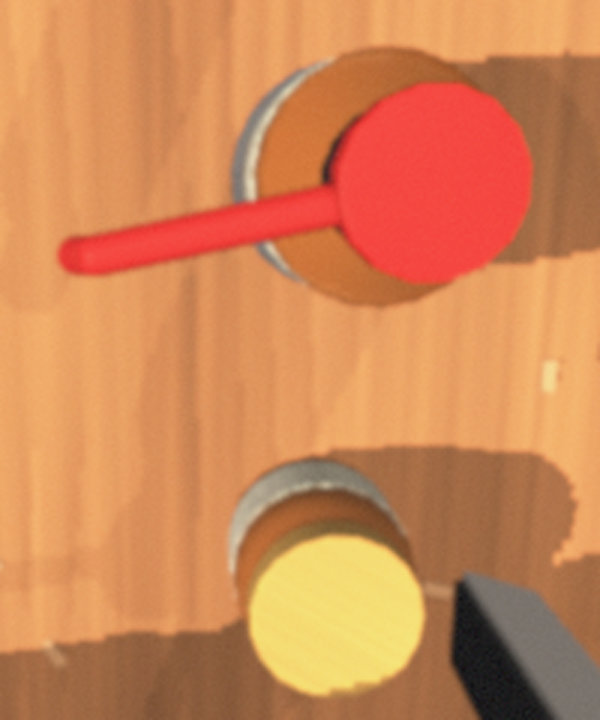

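Run:
```python
from h import *
c=load("w1.pkl"); P=at(c,363.8,120.5,.156); print("head",P)
for z in (.121,.126,.131):
  S=at(c,245,145,z); v=(S-P)[:2]; print(z,S,np.linalg.norm(v),np.degrees(np.arctan2(-v[1],-v[0])))
print("foot", proj(c,[P[0],P[1],0.004]))
u=(S-P)[:2];u/=np.linalg.norm(u); print("tip from head", P[:2]+u*.085)
for f in("s1.pkl","d1.pkl"):
  k=load(f); print(f,proj(k,P),proj(k,[*(P[:2]+u*.085),.121]),proj(k,[0,0,0]))
```

```text
head [0.5539 0.3098 0.156 ]
0.121 [0.4704 0.2908 0.121 ] 0.08563439729454511 12.819094165243785
0.126 [0.471  0.2912 0.126 ] 0.08496099104883367 12.645842203882466
0.131 [0.4715 0.2916 0.131 ] 0.0843860177991591 12.455162788894437
foot [333.24858775 118.30356677]
tip from head [0.47090047 0.29146758]
s1.pkl [381.13352629 221.80401107] [369.16200616 204.55593873] [274.77075714 121.70780229]
d1.pkl [248.84700842 149.57436261] [229.50852318 169.90921021] [118.7454036  328.20645276]
```

Pump is self-consistent (head–tip 85 mm, foot projection matches): axis (0.554,0.310), spout tip (0.471,0.291), pump yaw ≈ 12.7°. Next I look at the mat.

```bash
python3 -c "
from h import *
plan(.47,-.04,.32,0,0)"
```

```text
from [0.4999 0.2352 0.3206] 0.2 n 7 min 7
0 -0.004 0 -0.039 0.001; 0 -0.004 0 -0.039 0.001; 0 -0.005 0 -0.039 0.001; 0 -0.004 0 -0.04 0.001; 0 -0.004 0 -0.039 0.001; 0 -0.005 0 -0.04 0.001; 0 -0.004 0.001 -0.039 0.001
end [ 0.4702 -0.0398  0.3196] -0.2
```

```bash
python3 -m crank '0 -0.004 0 -0.039 0; 0 -0.004 0 -0.039 0; 0 -0.005 0 -0.039 0; 0 -0.004 0 -0.04 0; 0 -0.004 0 -0.039 0; 0 -0.005 0 -0.04 0; 0 -0.004 0.001 -0.039 0; 0 0 0 0 0'
python3 - <<'E'
from h import *
c=snap("wrist","w2.pkl"); cv2.imwrite("pics/w2.png",c["img"][:,:,::-1])
plan(.45,-.31,.32,-88,0)
E
```

```text
time: 2.4
ee_pos: [0.4702, -0.0436, 0.3199]
tcp_rot: [-1.571, -0.0, 0.0]
ft_force: [-0.0, 1.5, -0.1]
width: 0.998
from [ 0.4707 -0.0412  0.3198] 0.1 n 11 min 11
0 -0.002 -0 -0.024 0.14; 0 0.002 -0 -0.025 0.14; 0 0.005 -0 -0.024 0.14; 0 0.008 -0 -0.023 0.14; 0 0.011 -0 -0.022 0.14; 0 0.014 -0 -0.02 0.14; 0 0.017 -0 -0.018 0.14; 0 0.019 -0 -0.015 0.14
0 0.021 -0 -0.012 0.14; 0 0.023 -0 -0.009 0.14; 0 0.024 -0 -0.006 0.14
end [ 0.4503 -0.31    0.3198] -88.1
```

View pics/w2.png

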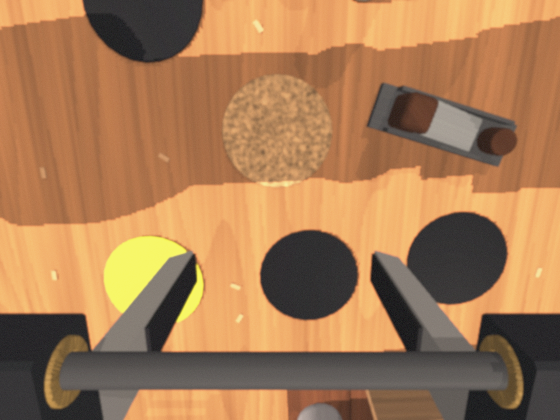

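Cork mat centre at about (277,130), about 110 px across; the plane lies to its right.

```bash
python3 -m crank '0 -0.002 0 -0.024 0.14; 0 0.002 0 -0.025 0.14; 0 0.005 0 -0.024 0.14; 0 0.008 0 -0.023 0.14; 0 0.011 0 -0.022 0.14; 0 0.014 0 -0.02 0.14; 0 0.017 0 -0.018 0.14; 0 0.019 0 -0.015 0.14'; python3 -m crank '0 0.021 0 -0.012 0.14; 0 0.023 0 -0.009 0.14; 0 0.024 0 -0.006 0.14; 0 0 0 0 0; 0 0 0 0 0'
python3 - <<'E'
from h import *
c=load("w2.pkl"); print("mat",at(c,277,130,.004),[at(c,*p,.004) for p in [(222,130),(332,130),(277,73),(277,187)]])
c=snap("wrist","w3.pkl"); cv2.imwrite("pics/w3.png",c["img"][:,:,::-1]); print(arm.observe()["ee_pos"],arm.observe()["tcp_rot"])
E
```

```text
time: 3.25
ee_pos: [0.4567, -0.2347, 0.3196]
tcp_rot: [-1.571, 0.0, -1.119]
ft_force: [0.2, 0.6, 0.1]
width: 0.996
time: 3.75
ee_pos: [0.4518, -0.3079, 0.3192]
tcp_rot: [-1.572, 0.0, -1.533]
ft_force: [0.4, 0.1, 0.3]
width: 0.996
mat [0.4635 0.0196 0.004 ] [array([0.4039, 0.0196, 0.004 ]), array([0.523 , 0.0196, 0.004 ]), array([0.4637, 0.0772, 0.004 ]), array([ 0.4632, -0.0431,  0.004 ])]
[ 0.45181009 -0.30756836  0.31926805] [-1.57155197e+00  5.20583517e-04 -1.53264014e+00]
```

View pics/w3.png

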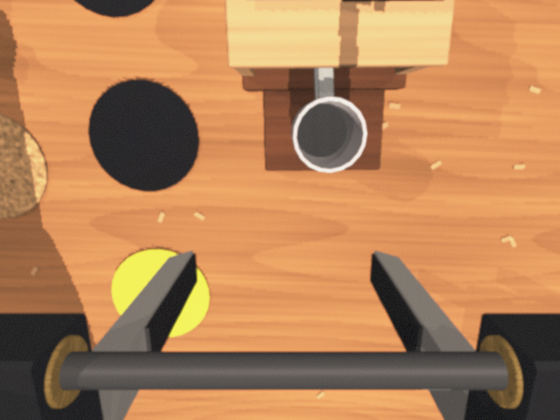

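Pot rim centre at about (330,134), roof front edge from (229,67) to (449,66), plinth front from (265,171) to (381,170).

Run:
```python
from h import *
c=load("w3.pkl"); crop(c,220,40,460,180,3,"w3c.png")
im=cv2.cvtColor(c["img"],cv2.COLOR_RGB2GRAY)
P=at(c,330,134.3,.105); print("pot",P)
a,b=at(c,229,67,.122),at(c,449,66,.122); print(a,b,np.degrees(np.arctan2(*(a-b)[:2][::-1]))-90,np.linalg.norm(a-b),(a+b)/2)
a,b=at(c,265,171,.030),at(c,381,170,.03); print(a,b,np.degrees(np.arctan2(*(a-b)[:2][::-1]))-90,np.linalg.norm(a-b),(a+b)/2)
```

```text
pot [ 0.5167 -0.3432  0.105 ]
[ 0.5624 -0.2642  0.122 ] [ 0.569  -0.4238  0.122 ] 2.368025100710895 0.1597364078724697 [ 0.5657 -0.344   0.122 ]
[ 0.4732 -0.2878  0.03  ] [ 0.4788 -0.4085  0.03  ] 2.656391366963973 0.12082983902993497 [ 0.476   -0.34815  0.03   ]
```

View pics/w3c.png

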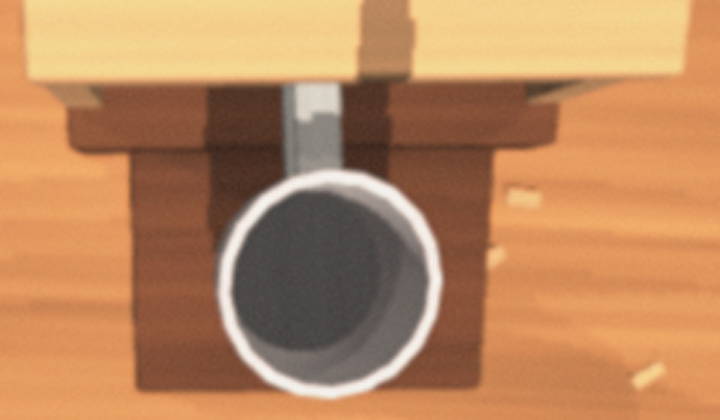

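Run:
```python
from h import *
plan(.517,-.344,.25,-87.5,0); plan(.517,-.344,.157,-87.5,0,3,start=(.517,-.344,.25,-87.5))
```

```text
from [ 0.4518 -0.3076  0.3193] -87.8 n 3 min 3
0 0.013 0.023 0.021 -0.002; 0 0.013 0.023 0.021 -0.002; 0 0.013 0.023 0.022 -0.002
end [ 0.5173 -0.344   0.2503] -87.5
from [ 0.517 -0.344  0.25 ] -87.5 n 3 min 3
0 0 0.031 0 -0; 0 0 0.031 0 -0; 0 0 0.031 0 -0
end [ 0.517 -0.344  0.157] -87.5
```

```bash
python3 -m crank '0 0.013 0.023 0.021 -0.002; 0 0.013 0.023 0.021 -0.002; 0 0.013 0.023 0.022 -0.002; 0 0 0 0 0; 0 0 0 0 0'
python3 - <<'E'
from h import *
o=arm.observe(); print(o["ee_pos"],np.degrees(o["tcp_rot"]))
c=snap("wrist","w4.pkl"); cv2.imwrite("pics/w4.png",c["img"][:,:,::-1])
print("tcp proj grasp",proj(c,[.517,-.344,.105]))
E
```

```text
time: 4.3
ee_pos: [0.5165, -0.3448, 0.2501]
tcp_rot: [-1.572, 0.001, -1.529]
ft_force: [-0.7, -0.5, 0.6]
width: 0.999
[ 0.51648862 -0.34475441  0.25012641] [-9.00872484e+01  3.55740811e-02 -8.75823702e+01]
tcp proj grasp [282.39039219 235.80429771]
```

View pics/w4.png

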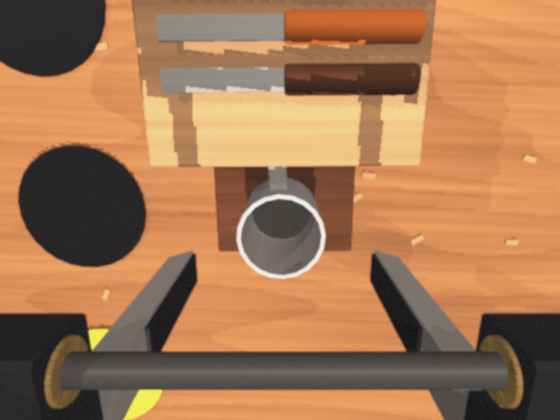

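The rim, at (281,235), is centred between the fingers and matches the projection. I'll descend and close.

```bash
python3 -m crank '0 0 0.031 0 0; 0 0 0.031 0 0; 0 0 0.031 0 0; 0 0 0 0 0; 0.6 0 0 0 0; 0.6 0 0 0 0; 0.6 0 0 0 0; 0.6 0 0 0 0' 30; python3 -m crank '0.6 0 0 0 0; 0.6 0 0 0 0'
```

```text
time: 5.15
ee_pos: [0.5166, -0.346, 0.1588]
tcp_rot: [-1.569, -0.0, -1.531]
ft_force: [-0.3, 1.0, 0.5]
width: 0.695
time: 5.35
ee_pos: [0.5164, -0.3458, 0.1583]
tcp_rot: [-1.57, 0.0, -1.531]
ft_force: [-1.5, 3.3, 9.0]
width: 0.635
```

```bash
python3 -m crank '0.6 0 -0.004 0 0; 0.6 0 -0.004 0 0; 0.6 0 0 0 0; 0.6 0 0 0 0'
python3 - <<'E'
from h import *
c=snap("side","d2.pkl"); crop(c,320,200,480,340,5,"d2.png")
E
```

```text
time: 5.75
ee_pos: [0.5162, -0.3459, 0.1658]
tcp_rot: [-1.571, -0.0, -1.531]
ft_force: [0.8, 0.5, -1.5]
width: 0.637
```

View pics/d2.png

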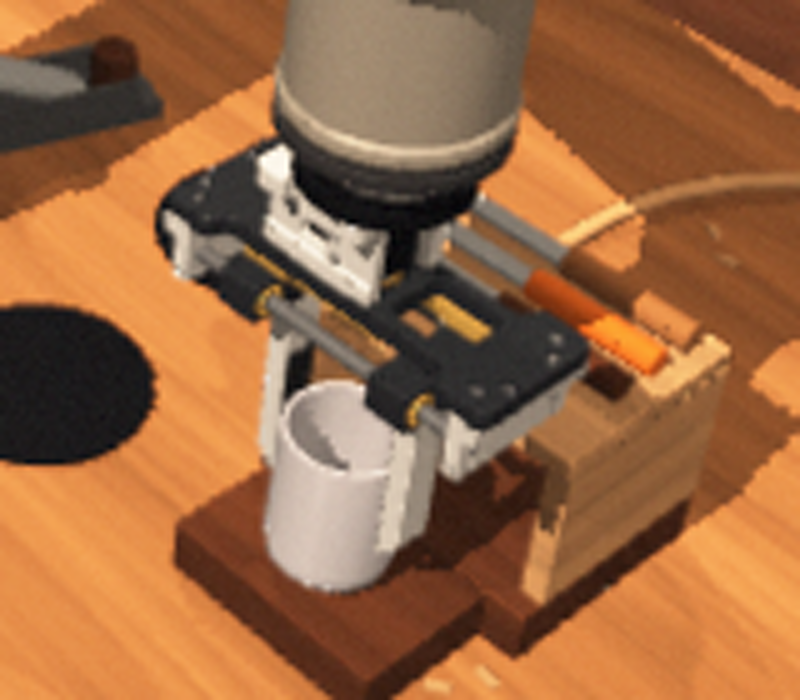

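```bash
python3 -m crank '0.6 0 0 -0.02 0; 0.6 0 0 -0.025 0; 0.6 0 0 -0.025 0; 0.6 0 0 -0.025 0; 0.6 0 0 0 0; 0.6 0 -0.03 0 0; 0.6 0 -0.03 0 0; 0.6 0 -0.02 0 0'
python3 - <<'E'
from h import *
plan(.4635,.018,.24,0,0.6,14)
E
```

```text
time: 6.6
ee_pos: [0.4217, -0.3501, 0.2474]
tcp_rot: [-1.57, -0.001, -1.531]
ft_force: [0.1, 0.4, -2.5]
width: 0.635
from [ 0.4217 -0.3501  0.2474] -87.7 n 14 min 11
0.6 -0.026 0.001 0.004 -0.109; 0.6 -0.026 0 0.007 -0.109; 0.6 -0.025 0.001 0.01 -0.109; 0.6 -0.023 0 0.012 -0.109; 0.6 -0.022 0.001 0.015 -0.109; 0.6 -0.02 0 0.017 -0.109; 0.6 -0.018 0.001 0.019 -0.109; 0.6 -0.016 0 0.021 -0.109
0.6 -0.014 0.001 0.023 -0.109; 0.6 -0.011 0 0.024 -0.109; 0.6 -0.009 0.001 0.025 -0.109; 0.6 -0.006 0 0.026 -0.109; 0.6 -0.003 0.001 0.026 -0.109; 0.6 -0.001 0 0.026 -0.109
end [0.463  0.0179 0.2404] -0.3
```

```bash
python3 -m crank '0.6 -0.026 0.001 0.004 -0.109; 0.6 -0.026 0 0.007 -0.109; 0.6 -0.025 0.001 0.01 -0.109; 0.6 -0.023 0 0.012 -0.109; 0.6 -0.022 0.001 0.015 -0.109; 0.6 -0.02 0 0.017 -0.109; 0.6 -0.018 0.001 0.019 -0.109; 0.6 -0.016 0 0.021 -0.109'; python3 -m crank '0.6 -0.014 0.001 0.023 -0.109; 0.6 -0.011 0 0.024 -0.109; 0.6 -0.009 0.001 0.025 -0.109; 0.6 -0.006 0 0.026 -0.109; 0.6 -0.003 0.001 0.026 -0.109; 0.6 -0.001 0 0.026 -0.109; 0.6 0 0 0 0; 0.6 0 0 0 0'
python3 - <<'E'
from h import *
plan(.4635,.018,.15,0,0.6,4)
c=snap("wrist","w5.pkl"); cv2.imwrite("pics/w5.png",c["img"][:,:,::-1])
E
```

```text
time: 7.4
ee_pos: [0.4465, -0.1384, 0.2418]
tcp_rot: [-1.571, -0.0, -0.654]
ft_force: [0.5, -0.3, -2.0]
width: 0.637
time: 8.2
ee_pos: [0.4626, 0.0186, 0.2387]
tcp_rot: [-1.571, 0.0, -0.005]
ft_force: [-0.7, -0.9, -2.2]
width: 0.638
from [0.4626 0.0186 0.2387] -0.3 n 4 min 3
0.6 0 0.022 -0 -0.001; 0.6 0 0.022 -0 -0.001; 0.6 0 0.022 -0 -0.001; 0.6 0.001 0.023 -0.001 -0.001
end [0.4636 0.0176 0.1497] -0.1
```

View pics/w5.png

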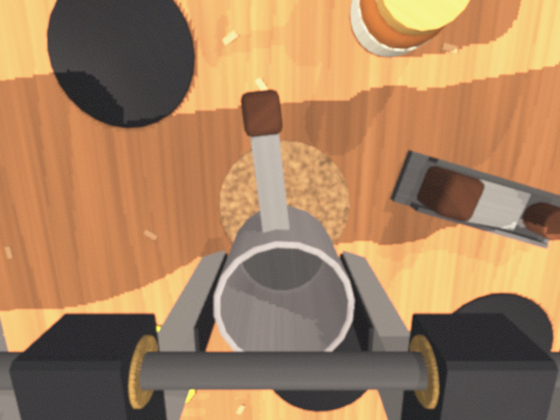

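The pot is held upright with its handle at (262,112), over the cork mat. Lowering.

```bash
python3 -m crank '0.6 0 0.025 0 0; 0.6 0 0.025 0 0; 0.6 0 0.025 0 0; 0.6 0.001 0.02 -0.001 0; 0.6 0 0.004 0 0; 0.6 0 0 0 0'; python3 -m crank '0.6 0 0.003 0 0; 0.6 0 0.002 0 0; 0.6 0 0 0 0'
```

```text
time: 8.85
ee_pos: [0.4633, 0.0165, 0.1396]
tcp_rot: [-1.572, 0.001, -0.007]
ft_force: [0.6, -0.9, -1.9]
width: 0.637
time: 9.15
ee_pos: [0.4636, 0.0174, 0.1351]
tcp_rot: [-1.57, -0.001, -0.005]
ft_force: [-0.9, 0.0, -2.8]
width: 0.638
```

```bash
python3 -m crank '0.6 0 0.002 0 0; 0.6 0 0 0 0; 0.6 0 0 0 0'; python3 -m crank '0.6 0 0.002 0 0; 0.6 0 0 0 0; 0.6 0 0 0 0'
```

```text
time: 9.45
ee_pos: [0.4635, 0.0173, 0.1328]
tcp_rot: [-1.571, -0.0, -0.005]
ft_force: [0.0, -0.0, -2.0]
width: 0.635
time: 9.75
ee_pos: [0.4632, 0.0167, 0.1312]
tcp_rot: [-1.571, 0.001, -0.006]
ft_force: [-7.5, -5.1, 20.6]
width: 0.635
```

Contact. Easing 1 mm, then releasing and rising.

```bash
python3 -m crank '0.6 0 -0.001 0 0; 0.6 0 0 0 0; 0 0 0 0 0; 0 0 0 0 0; 0 0 0 0 0; 0 0 0 0 0'; python3 -m crank '0 0 -0.03 0 0; 0 0 -0.04 0 0; 0 0 -0.05 0 0; 0 0 -0.05 0 0; 0 0 0 0 0; 0 0 0 0 0'
python3 - <<'E'
from h import *
print(arm.observe()["ee_pos"])
c=snap("wrist","w6.pkl"); cv2.imwrite("pics/w6.png",c["img"][:,:,::-1])
E
```

```text
time: 10.35
ee_pos: [0.4635, 0.0173, 0.1317]
tcp_rot: [-1.571, -0.0, -0.005]
ft_force: [0.5, -1.2, 0.1]
width: 0.938
time: 10.95
ee_pos: [0.4637, 0.0175, 0.3026]
tcp_rot: [-1.569, -0.002, -0.005]
ft_force: [0.3, -0.9, 0.3]
width: 1.001
[0.46372343 0.01754539 0.30259655]
```

View pics/w6.png

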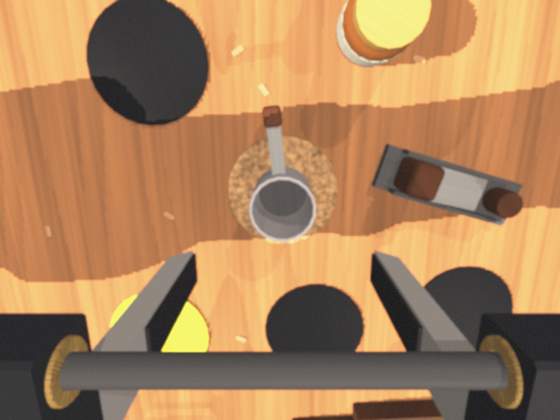

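The pot stands on the mat: rim centre at (282,209), grip top at about (273,115).

Run:
```python
from h import *
c=load("w6.pkl"); crop(c,220,90,340,250,4,"w6c.png")
P=at(c,282.5,209,.079);G=at(c,273,115,.066);v=(G-P)[:2];print(P,G,np.linalg.norm(v),np.degrees(np.arctan2(v[1],v[0])))
```

```text
[0.4634 0.0168 0.079 ] [0.4557 0.0969 0.066 ] 0.08046924878486192 95.49096157262562
```

View pics/w6c.png

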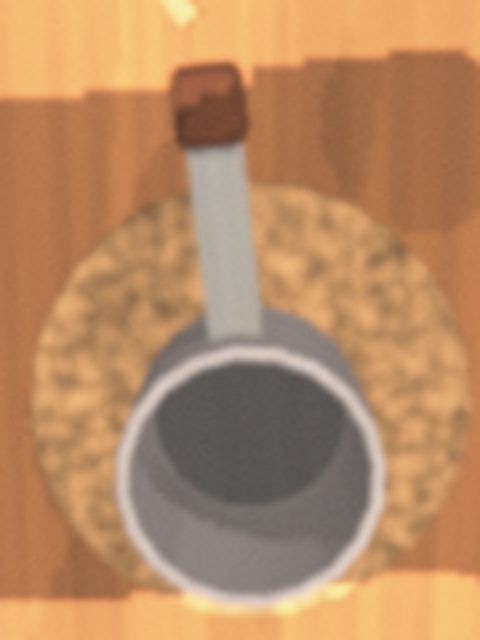

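Run:
```python
from h import *
plan(.456,.0965,.22,5.5,0,4)
```

```text
from [0.4632 0.0174 0.3014] -0.3 n 4 min 3
0 -0.002 0.02 0.02 -0.025; 0 -0.001 0.02 0.02 -0.025; 0 -0.001 0.021 0.02 -0.025; 0 -0.001 0.02 0.019 -0.025
end [0.4556 0.0962 0.2204] 5.5
```

```bash
python3 -m crank '0 -0.002 0.02 0.02 -0.025; 0 -0.001 0.02 0.02 -0.025; 0 -0.001 0.021 0.02 -0.025; 0 -0.001 0.02 0.02 -0.025; 0 0 0 0 0; 0 0 0 0 0'
python3 - <<'E'
from h import *
o=arm.observe();print(o["ee_pos"],np.degrees(o["tcp_rot"]))
c=snap("wrist","w7.pkl"); cv2.imwrite("pics/w7.png",c["img"][:,:,::-1])
print(proj(c,[*o["ee_pos"][:2],.066]))
E
```

```text
time: 11.6
ee_pos: [0.4552, 0.0966, 0.2194]
tcp_rot: [-1.573, 0.003, 0.095]
ft_force: [-1.2, -0.1, 0.0]
width: 0.995
[0.45519959 0.09663785 0.21941604] [-90.10566906   0.16869439   5.43927359]
[284.04880147 232.7605936 ]
```

View pics/w7.png

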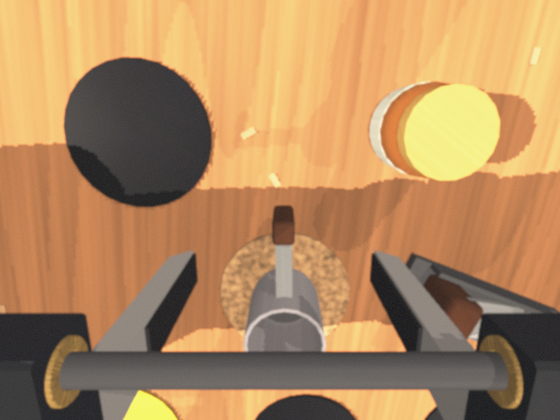

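Run:
```python
from h import *
c=load("w7.pkl"); crop(c,240,190,330,260,8,"w7c.png")
for G in [(.4557,.0969),(.4552,.093)]:
  a=radians(95.5)
  for dr,z in((.009,.016),(.009,.066),(-.009,.066)): print(G,dr,z,proj(c,[G[0]+dr*cos(a),G[1]+dr*sin(a),z]))
```

```text
(0.4557, 0.0969) 0.009 0.016 [284.71430207 202.70461825]
(0.4557, 0.0969) 0.009 0.066 [284.8001501  220.04087516]
(0.4557, 0.0969) -0.009 0.066 [284.80436918 244.65410694]
(0.4552, 0.093) 0.009 0.016 [283.65824357 207.22525442]
(0.4552, 0.093) 0.009 0.066 [283.53852769 225.36629311]
(0.4552, 0.093) -0.009 0.066 [283.56732693 249.77322684]
```

View pics/w7c.png

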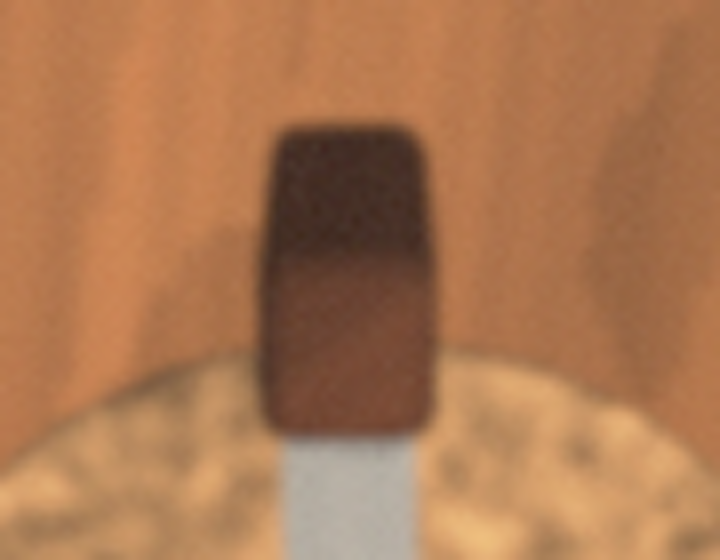

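The grip is centred under the fingers and its edges match the projection. Descending and pinching.

```bash
python3 -m crank '0 0 0.032 0 0; 0 0 0.032 0 0; 0 0 0.031 0 0; 0 0 0 0 0; 1 0 0 0 0; 1 0 0 0 0; 1 0 0 0 0; 1 0 0 0 0' 55; python3 -m crank '1 0 0 0 0; 1 0 0 0 0; 1 0 0 0 0; 1 0 0 0 0; 1 0 0 0 0; 1 0 0 0 0; 1 0 0 0 0; 1 0 0 0 0'
```

```text
time: 12.45
ee_pos: [0.4563, 0.0973, 0.1267]
tcp_rot: [-1.57, -0.002, 0.095]
ft_force: [-0.4, -1.2, 0.7]
width: 0.693
time: 13.25
ee_pos: [0.4558, 0.0971, 0.1256]
tcp_rot: [-1.571, 0.0, 0.095]
ft_force: [-0.1, -0.2, -1.1]
width: 0.167
```

```bash
python3 -m crank '1 0 0 0 0; 1 0 -0.005 0 0; 1 0 -0.01 0 0; 1 0 -0.015 0 0; 1 0 -0.015 0 0; 1 0 0 0 0'
python3 - <<'E'
from h import *
c=snap("side","d3.pkl"); crop(c,210,150,350,270,5,"d3.png")
c=snap("wrist","w8.pkl"); cv2.imwrite("pics/w8.png",c["img"][:,:,::-1])
E
```

```text
time: 13.85
ee_pos: [0.4567, 0.0973, 0.1726]
tcp_rot: [-1.57, -0.003, 0.095]
ft_force: [0.8, -0.2, -2.4]
width: 0.169
```

View pics/d3.png

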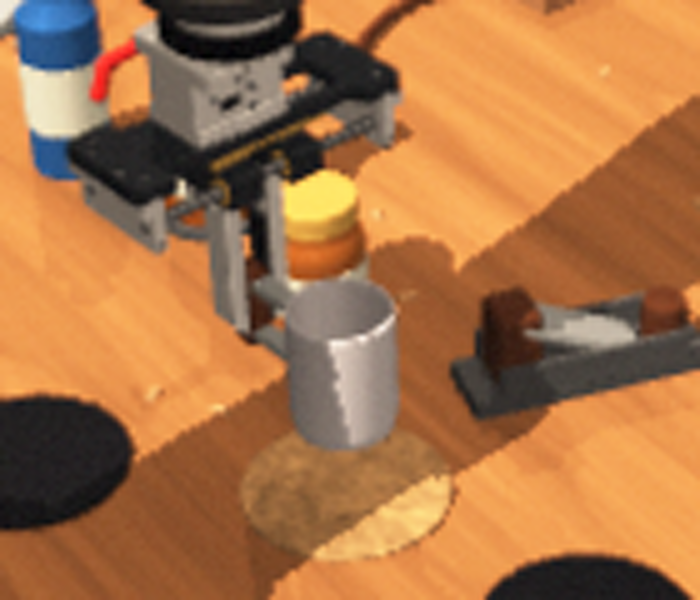

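View pics/w8.png

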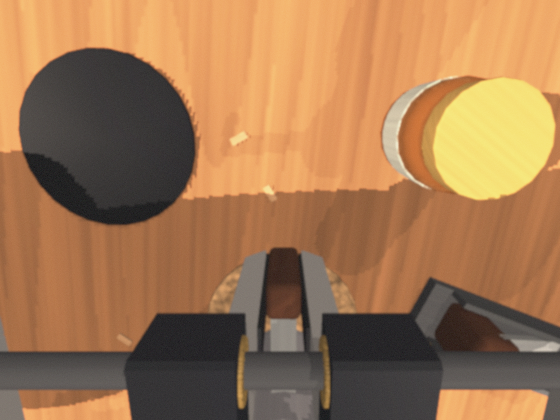

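Upright, and the weight reads 2.4 N. Planning the transit.

Run:
```python
from h import *
plan(.4565,.097,.228,5.45,1,2)
plan(.3924,.2037,.228,102.7,1,15,start=(.4565,.097,.228,5.45))
```

```text
from [0.4559 0.0973 0.171 ] 5.5 n 2 min 2
1 0 -0.029 -0 0; 1 0.001 -0.028 -0 0
end [0.4569 0.0974 0.228 ] 5.5
from [0.4565 0.097  0.228 ] 5.5 n 15 min 13
1 -0.004 -0 0.007 -0.113; 1 -0.003 -0 0.008 -0.113; 1 -0.002 -0 0.008 -0.113; 1 -0.001 -0 0.008 -0.113; 1 0 -0 0.008 -0.113; 1 0.001 -0 0.008 -0.113; 1 0.002 -0 0.008 -0.113; 1 0.003 -0 0.008 -0.113
1 0.004 -0 0.007 -0.113; 1 0.005 -0 0.007 -0.113; 1 0.005 -0 0.007 -0.113; 1 0.006 -0 0.006 -0.113; 1 0.007 -0 0.005 -0.113; 1 0.007 -0 0.004 -0.113; 1 0.008 -0 0.003 -0.113
end [0.3928 0.2041 0.228 ] 102.6
```

```bash
python3 -m crank '1 0 -0.029 0 0; 1 0.001 -0.028 0 0; 1 0 0 0 0'; python3 -m crank '1 -0.004 0 0.007 -0.113; 1 -0.003 0 0.008 -0.113; 1 -0.002 0 0.008 -0.113; 1 -0.001 0 0.008 -0.113; 1 0 0 0.008 -0.113; 1 0.001 0 0.008 -0.113; 1 0.002 0 0.008 -0.113; 1 0.003 0 0.008 -0.113'; python3 -m crank '1 0.004 0 0.007 -0.113; 1 0.005 0 0.007 -0.113; 1 0.005 0 0.007 -0.113; 1 0.006 0 0.006 -0.113; 1 0.007 0 0.005 -0.113; 1 0.007 0 0.004 -0.113; 1 0.008 0 0.003 -0.113; 1 0 0 0 0'; python3 -m crank '1 0 0 0 0'
python3 - <<'E'
from h import *
o=arm.observe();print(o["ee_pos"],np.degrees(o["tcp_rot"]))
c=snap("scene","s2.pkl"); crop(c,280,150,440,270,5,"s2.png")
c=snap("side","d4.pkl"); crop(c,180,110,320,230,5,"d4.png")
E
```

```text
time: 14.25
ee_pos: [0.458, 0.0974, 0.2298]
tcp_rot: [-1.569, -0.003, 0.095]
ft_force: [0.0, 1.1, -1.8]
width: 0.169
time: 15.05
ee_pos: [0.4215, 0.1532, 0.2264]
tcp_rot: [-1.57, 0.002, 1.004]
ft_force: [0.5, -0.1, -1.8]
width: 0.167
time: 15.85
ee_pos: [0.3923, 0.2048, 0.2265]
tcp_rot: [-1.569, 0.0, 1.793]
ft_force: [0.2, -0.9, -2.3]
width: 0.168
time: 15.95
ee_pos: [0.3929, 0.2039, 0.2268]
tcp_rot: [-1.569, 0.001, 1.787]
ft_force: [0.0, -0.0, -1.9]
width: 0.168
[0.3929422  0.20390914 0.22683855] [-8.99223107e+01  2.99587595e-02  1.02370748e+02]
```

View pics/s2.png

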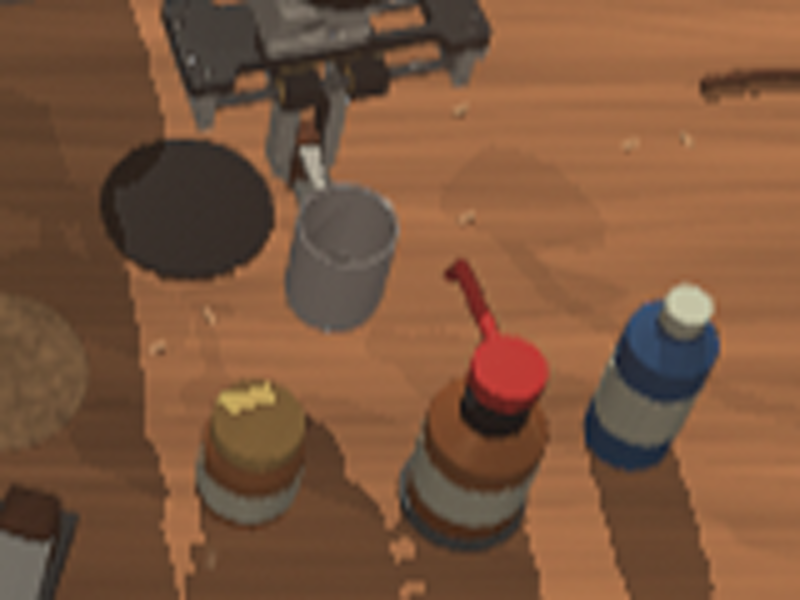

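View pics/d4.png

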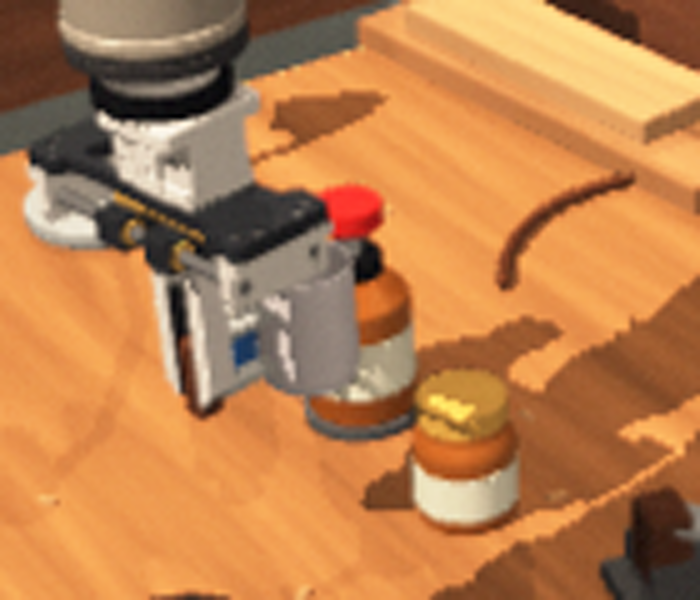

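The pot is upright and clear of the jar and spout. I'll descend to about 15 mm, then slide in under the spout.

```bash
python3 -m crank '1 0 0.03 0 0; 1 0 0.03 0 0; 1 0 0.03 0 0; 1 0 0 0 0; 1 0 0 0 0'
python3 - <<'E'
from h import *
plan(.3924,.2737,.1366,102.7,1,6)
c=snap("scene","s3.pkl"); crop(c,280,150,440,270,5,"s3.png")
o=arm.observe(); w=o["tcp_rot"][2]; M=[o["ee_pos"][0]+.0805*sin(w),o["ee_pos"][1]-.0805*cos(w),o["ee_pos"][2]-.0466]; print("mouth est",M,[ (a-b)*5 for a,b in zip(proj(c,M),(280,150))])
E
```

```text
time: 16.55
ee_pos: [0.3932, 0.2039, 0.1379]
tcp_rot: [-1.57, 0.001, 1.788]
ft_force: [0.4, 0.3, -1.1]
width: 0.167
from [0.3932 0.2039 0.1379] 102.5 n 6 min 2
1 0.011 0 -0.002 -0.001; 1 0.011 0 -0.002 -0.001; 1 0.012 0 -0.003 -0.001; 1 0.011 0 -0.002 -0.001; 1 0.012 0.001 -0.003 -0.001; 1 0.011 0 -0.002 -0.001
end [0.3921 0.2734 0.1369] 102.8
mouth est [np.float64(0.4722516331285025), np.float64(0.22172723979791675), np.float64(0.09201140737323865)] [np.float64(324.59925870381966), np.float64(300.86048743249876)]
```

View pics/s3.png

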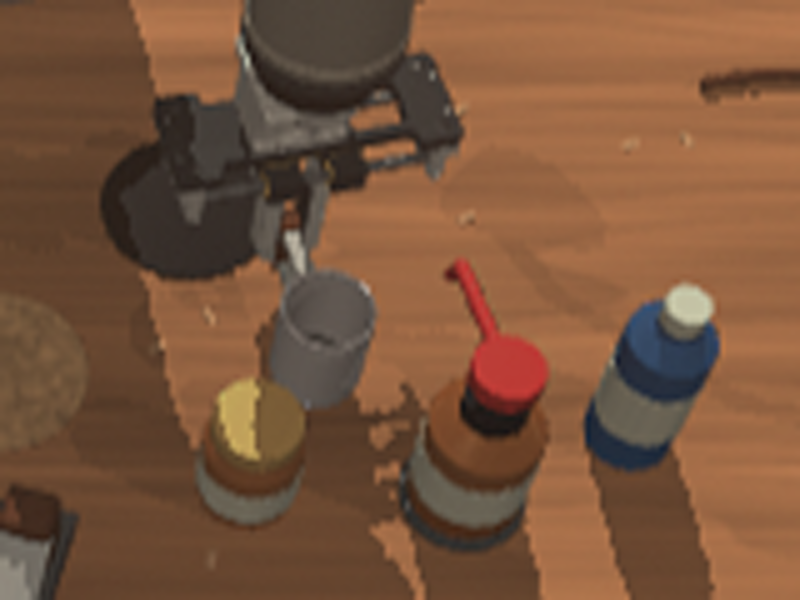

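```bash
python3 -m crank '1 0.011 0 -0.002 -0.001; 1 0.011 0 -0.002 -0.001; 1 0.012 0 -0.003 -0.001; 1 0.011 0 -0.002 -0.001; 1 0.012 0.001 -0.003 -0.001; 1 0.011 0 -0.002 -0.001; 1 0 0 0 0'
python3 - <<'E'
from h import *
o=arm.observe(); print(o["ee_pos"],np.degrees(o["tcp_rot"]))
c=snap("scene","s4.pkl"); crop(c,340,170,420,230,9,"s4.png")
c=snap("side","d5.pkl"); crop(c,190,120,290,195,8,"d5.png")
E
```

```text
time: 17.3
ee_pos: [0.3917, 0.2755, 0.1366]
tcp_rot: [-1.571, -0.0, 1.798]
ft_force: [0.3, 0.1, -2.4]
width: 0.17
[0.39168114 0.27553426 0.13658348] [-9.00078334e+01 -2.02595788e-02  1.03015890e+02]
```

View pics/s4.png

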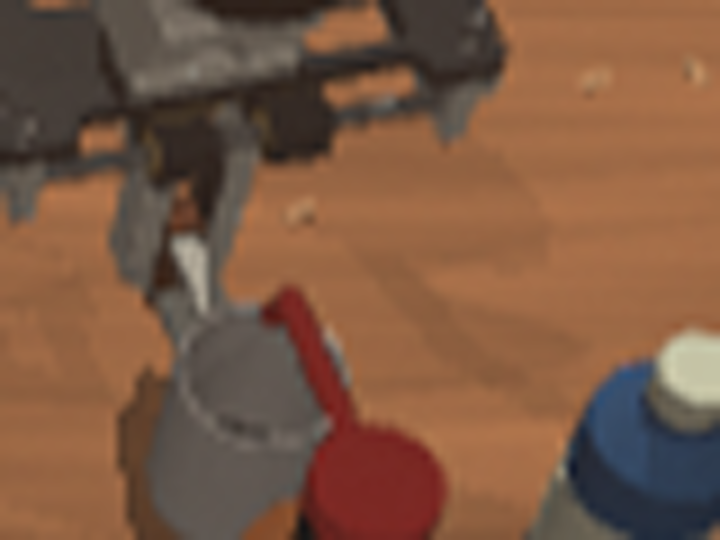

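View pics/d5.png

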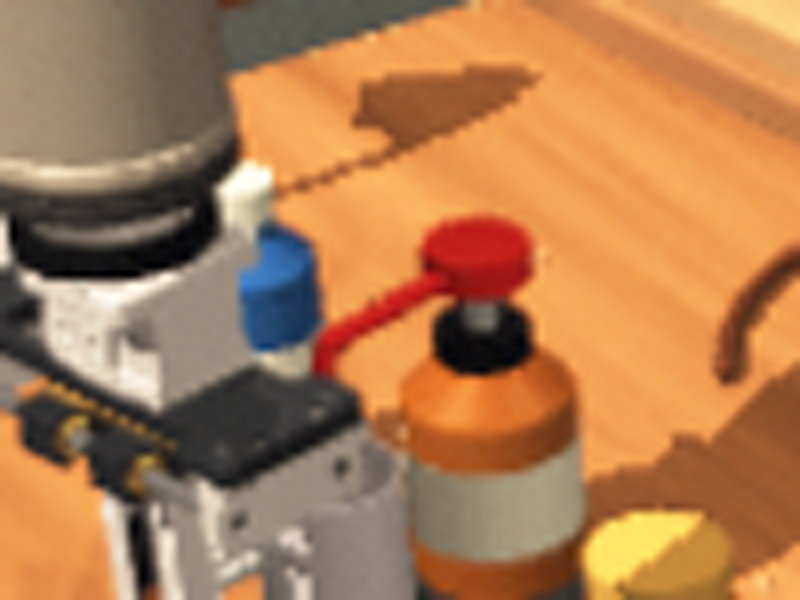

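Run:
```python
from h import *
c=load("s4.pkl"); f=lambda P:(proj(c,P)-[340,170])*9
a=f([.471,.2913,.121]);b=f([.471,.2913,.091]);print(a,b,b-a, f([.481,.2913,.091])-b, f([.471,.3013,.091])-b)
th=np.linspace(0,2*pi,73)
E=np.array([f([.471+.03*cos(t),.2913+.03*sin(t),.091]) for t in th]); print(E.min(0),E.max(0))
# overlay rim predicted; with local bias shift
im=cv2.imread("pics/s4.png")
for sh,col in (((0,0),(0,255,0)),((14,11),(255,255,0))):
    cv2.polylines(im,[(E+sh).astype(np.int32)],True,col,1); cv2.circle(im,tuple((a+sh).astype(int)),3,col,-1)
cv2.imwrite("pics/s4o.png",im)
```

```text
[261.99355388 311.24789454] [246.66978243 360.41066053] [-15.32377144  49.16276599] [ 3.31985622 24.47391014] [29.18742923  0.04135552]
[158.67420444 288.23742409] [334.8618204  434.47297712]
```

View pics/s4o.png

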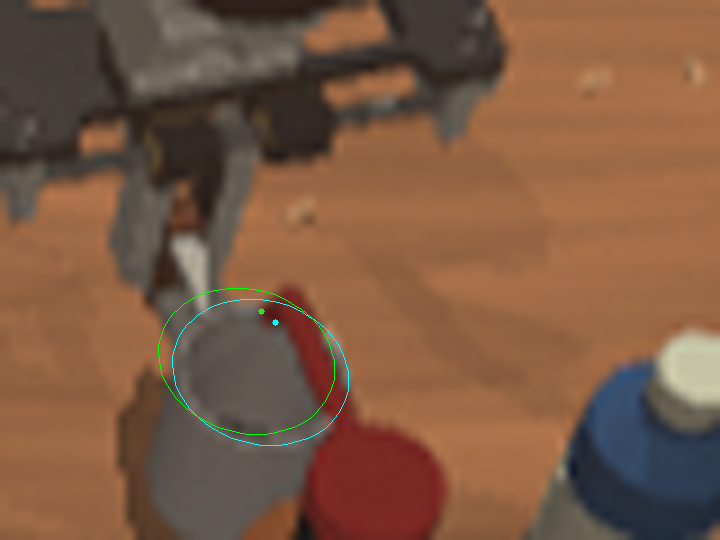

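Scene overlay: the rim sits about 2–4 mm too far in +y. I'll nudge it, then lower.

```bash
python3 -m crank '1 -0.003 0 0.002 0; 1 0 0.005 0 0; 1 0 0.005 0 0; 1 0 0 0 0'; python3 -m crank '1 0 0.002 0 0; 1 0 0 0 0;1 0 0 0 0'; python3 -m crank '1 0 0.002 0 0; 1 0 0 0 0;1 0 0 0 0'
```

```text
time: 17.8
ee_pos: [0.3904, 0.2699, 0.1259]
tcp_rot: [-1.57, 0.001, 1.796]
ft_force: [0.4, -0.3, -2.1]
width: 0.166
time: 18.1
ee_pos: [0.3906, 0.2704, 0.1247]
tcp_rot: [-1.571, 0.0, 1.796]
ft_force: [0.6, -0.5, -1.3]
width: 0.169
time: 18.4
ee_pos: [0.3905, 0.2703, 0.1226]
tcp_rot: [-1.571, 0.0, 1.796]
ft_force: [0.4, -0.1, -1.4]
width: 0.169
```

```bash
python3 -m crank '1 0.001 0.001 0 0; 1 0 0 0 0'; python3 -m crank '1 0 0.001 0 0; 1 0 0 0 0'; python3 -m crank '1 0 0.001 0 0; 1 0 0 0 0'
```

```text
time: 18.6
ee_pos: [0.3904, 0.2714, 0.1217]
tcp_rot: [-1.571, -0.0, 1.796]
ft_force: [0.0, -0.0, -1.4]
width: 0.17
time: 18.8
ee_pos: [0.3902, 0.2714, 0.1212]
tcp_rot: [-1.571, -0.0, 1.796]
ft_force: [-5.7, -3.2, 15.5]
width: 0.166
time: 19.0
ee_pos: [0.3899, 0.2714, 0.1203]
tcp_rot: [-1.57, -0.0, 1.796]
ft_force: [-9.7, -4.2, 21.6]
width: 0.166
```

```bash
python3 -m crank '1 0 -0.001 0 0; 1 0 0 0 0'; python3 -m crank '0 0 0 0 0; 0 0 0 0 0; 0 0 0 0 0; 0 0 0 0 0; 0 0 0 0 0; 0 0 0 0 0; 0 0 0 0 0; 0 0 0 0 0'; python3 -m crank '0 0 0 0 0; 0 0 0 0 0; 0 0 0 0 0'; python3 -m crank '0 0 -0.03 0 0; 0 0 -0.04 0 0; 0 0 -0.05 0 0; 0 0 -0.05 0 0; 0 0 0 0 0'
python3 - <<'E'
from h import *
o=arm.observe(); print(o["ee_pos"],np.degrees(o["tcp_rot"]))
plan(.46,.235,.30,13,0)
c=snap("scene","s5.pkl"); crop(c,340,170,420,230,9,"s5.png")
E
```

```text
time: 19.2
ee_pos: [0.3904, 0.2714, 0.1208]
tcp_rot: [-1.571, -0.0, 1.796]
ft_force: [-0.6, -0.3, -1.6]
width: 0.164
time: 20.0
ee_pos: [0.3904, 0.2713, 0.1207]
tcp_rot: [-1.571, 0.0, 1.796]
ft_force: [0.5, -0.4, 0.2]
width: 0.813
time: 20.3
ee_pos: [0.3903, 0.2713, 0.1207]
tcp_rot: [-1.571, 0.0, 1.796]
ft_force: [0.7, 1.0, 0.4]
width: 0.997
time: 20.8
ee_pos: [0.3921, 0.2725, 0.2966]
tcp_rot: [-1.578, -0.005, 1.796]
ft_force: [-0.3, 0.3, 0.4]
width: 0.997
[0.39208392 0.27254937 0.29661962] [-90.43079817  -0.28748296 102.87982607]
from [0.3921 0.2725 0.2966] 102.9 n 12 min 12
0 -0.004 -0 -0.005 0.131; 0 -0.004 -0 -0.005 0.131; 0 -0.003 -0 -0.006 0.131; 0 -0.002 -0 -0.006 0.131; 0 -0.001 -0 -0.006 0.131; 0 -0.001 -0 -0.007 0.131; 0 0 -0.001 -0.006 0.131; 0 0.001 -0 -0.006 0.131
0 0.002 -0.001 -0.006 0.131; 0 0.003 -0 -0.006 0.131; 0 0.004 -0.001 -0.006 0.131; 0 0.005 -0 -0.004 0.131
end [0.4603 0.2356 0.2996] 12.8
```

View pics/s5.png

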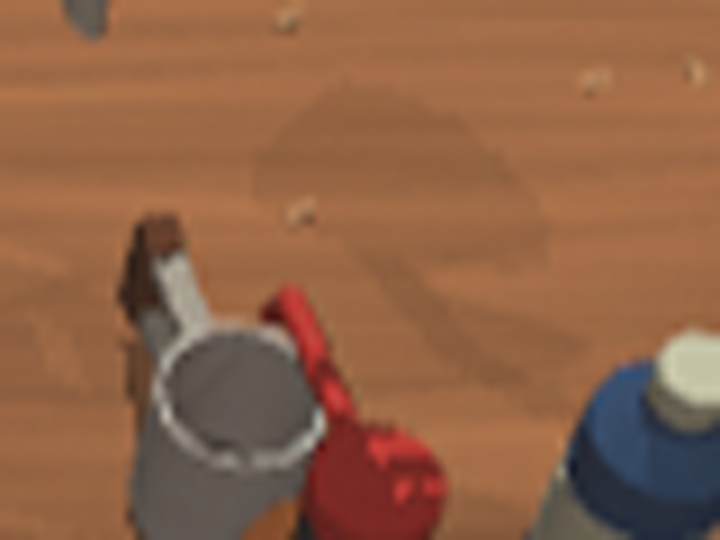

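```bash
python3 -m crank '0 -0.004 0 -0.005 0.131; 0 -0.004 0 -0.005 0.131; 0 -0.003 0 -0.006 0.131; 0 -0.002 0 -0.006 0.131; 0 -0.001 0 -0.006 0.131; 0 -0.001 0 -0.007 0.131; 0 0 -0.001 -0.006 0.131; 0 0.001 0 -0.006 0.131'; python3 -m crank '0 0.002 -0.001 -0.006 0.131; 0 0.003 0 -0.006 0.131; 0 0.004 -0.001 -0.006 0.131; 0 0.005 0 -0.004 0.131; 0 0 0 0 0; 0 0 0 0 0'
python3 - <<'E'
from h import *
o=arm.observe(); print(o["ee_pos"],np.degrees(o["tcp_rot"]))
c=snap("wrist","w9.pkl"); cv2.imwrite("pics/w9.png",c["img"][:,:,::-1])
E
```

```text
time: 21.65
ee_pos: [0.4345, 0.2456, 0.2905]
tcp_rot: [-1.571, 0.002, 0.742]
ft_force: [0.5, 0.6, 0.9]
width: 0.998
time: 22.25
ee_pos: [0.4581, 0.2343, 0.2928]
tcp_rot: [-1.572, 0.001, 0.228]
ft_force: [0.7, -0.7, -0.5]
width: 1.0
[0.45811712 0.23432508 0.29280431] [-9.00493019e+01  7.63439748e-02  1.30611776e+01]
```

View pics/w9.png

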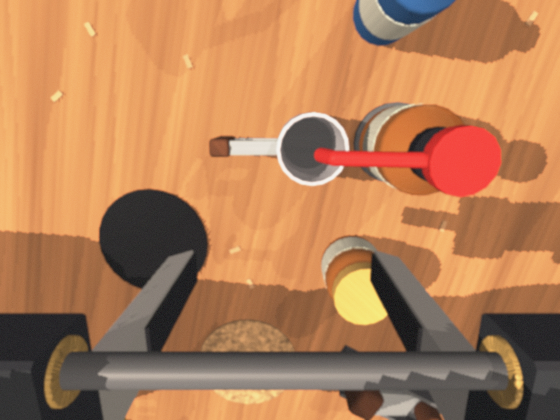

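Mouth centre at about (313,149), spout end at about (320,155), pump head centre at about (463,160).

Run:
```python
from h import *
c=load("w9.pkl"); crop(c,265,100,365,200,6,"w9c.png")
M=at(c,313,149,.075); H=at(c,463.5,160.5,.156); S=at(c,321,155.5,.124)
print(M,H,S,np.linalg.norm((H-S)[:2]),(M-S)[:2])
```

```text
[0.4701 0.2901 0.075 ] [0.5532 0.31   0.156 ] [0.4717 0.2906 0.124 ] 0.08377714485466786 [-0.0016 -0.0005]
```

View pics/w9c.png

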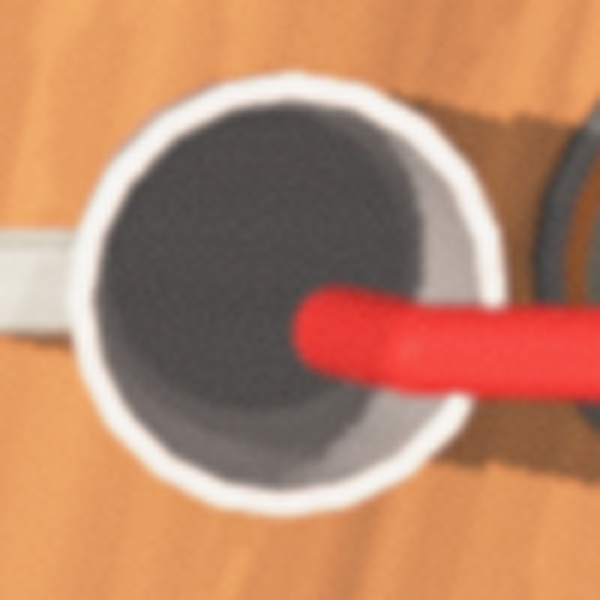

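Mouth is centred under the spout within about 2 mm. Now over the pump head, closing the fingers.

Run:
```python
from h import *
plan(.5537,.31,.285,13,1,5)
```

```text
from [0.458  0.2344 0.293 ] 13.1 n 5 min 3
1 0.022 0.002 0.01 0; 1 0.022 0.001 0.01 0; 1 0.022 0.002 0.011 0; 1 0.022 0.001 0.01 0; 1 0.022 0.002 0.011 0
end [0.5534 0.31   0.285 ] 13.1
```

```bash
python3 -m crank '1 0.022 0.002 0.01 0; 1 0.022 0.001 0.01 0; 1 0.022 0.002 0.011 0; 1 0.022 0.001 0.01 0; 1 0.022 0.002 0.011 0; 1 0 0 0 0; 1 0 0 0 0; 1 0 0 0 0' 20; python3 -m crank '1 0 0 0 0; 1 0 0 0 0; 1 0 0 0 0; 1 0 0 0 0; 1 0 0 0 0; 1 0 0 0 0; 1 0 0 0 0; 1 0 0 0 0';  python3 -m crank '1 0 0 0 0; 1 0 0 0 0'
python3 - <<'E'
from h import *
c=snap("scene","s6.pkl"); crop(c,340,150,440,250,6,"s6.png")
E
```

```text
time: 23.1
ee_pos: [0.5537, 0.309, 0.2855]
tcp_rot: [-1.571, 0.001, 0.225]
ft_force: [-0.1, -0.6, -0.1]
width: 0.353
time: 23.9
ee_pos: [0.5543, 0.3095, 0.2856]
tcp_rot: [-1.571, 0.0, 0.224]
ft_force: [-0.5, 0.4, 0.4]
width: 0.003
time: 24.1
ee_pos: [0.5543, 0.3095, 0.2857]
tcp_rot: [-1.571, 0.0, 0.224]
ft_force: [-0.6, 0.8, 0.2]
width: 0.009
```

View pics/s6.png

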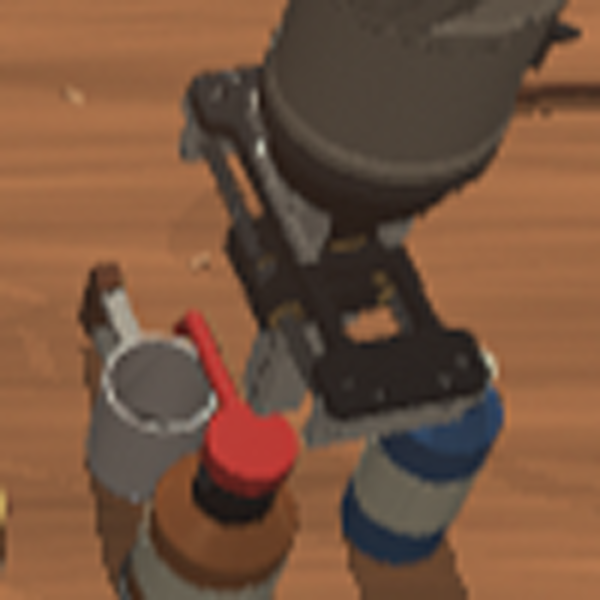

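```bash
python3 -m crank '1 0 0.015 0 0; 1 0 0.013 0 0; 1 0 0 0 0'; python3 -m crank '1 0 0.006 0 0; 1 0 0 0 0; 1 0 0 0 0'
```

```text
time: 24.45
ee_pos: [0.5533, 0.3091, 0.255]
tcp_rot: [-1.572, 0.003, 0.224]
ft_force: [0.1, -0.0, -0.4]
width: 0.004
time: 24.75
ee_pos: [0.5543, 0.3094, 0.2519]
tcp_rot: [-1.571, 0.0, 0.224]
ft_force: [-1.9, -1.8, 3.9]
width: 0.003
```

```bash
python3 -m crank '1 0 0.005 0 0; 1 0 0.004 0 0; 1 0 0 0 0'; python3 -m crank '1 0 0.003 0 0; 1 0 0.003 0 0; 1 0 0 0 0'
```

```text
time: 25.05
ee_pos: [0.5545, 0.3096, 0.243]
tcp_rot: [-1.571, -0.001, 0.224]
ft_force: [-2.5, -1.4, 6.9]
width: 0.004
time: 25.35
ee_pos: [0.5545, 0.3095, 0.2376]
tcp_rot: [-1.57, -0.001, 0.224]
ft_force: [-2.8, -1.3, 9.7]
width: 0.006
```

```bash
python3 -m crank '1 0 0.002 0 0; 1 0 0 0 0; 1 0 0 0 0'
```

```text
time: 25.65
ee_pos: [0.5546, 0.3096, 0.2372]
tcp_rot: [-1.569, -0.001, 0.224]
ft_force: [-11.4, -6.5, 32.0]
width: 0.009
```

```bash
python3 -m crank '1 0 0.001 0 0; 1 0 0 0 0; 1 0 0 0 0'
```

```text
time: 25.95
ee_pos: [0.5547, 0.3096, 0.237]
tcp_rot: [-1.569, -0.002, 0.224]
ft_force: [-15.6, -8.2, 44.1]
width: 0.004
```

Hard stop at z = 0.237 (16 mm of travel, force jumping to 44 N): fully pressed. Rising.

```bash
python3 -m crank '1 0 -0.004 0 0; 1 0 -0.006 0 0; 1 0 -0.008 0 0; 1 0 -0.015 0 0; 1 0 -0.03 0 0; 1 0 -0.03 0 0; 1 0 0 0 0'
python3 - <<'E'
from h import *
plan(.46,.235,.30,13,1,5)
E
```

```text
time: 26.65
ee_pos: [0.5556, 0.31, 0.3314]
tcp_rot: [-1.568, -0.006, 0.224]
ft_force: [-0.4, -0.1, 0.2]
width: 0.004
from [0.5556 0.31   0.3314] 12.8 n 5 min 3
1 -0.022 0.006 -0.01 -0.001; 1 -0.022 0.006 -0.01 -0.001; 1 -0.022 0.006 -0.011 -0.001; 1 -0.022 0.007 -0.01 -0.001; 1 -0.022 0.006 -0.011 -0.001
end [0.46   0.2347 0.3004] 13.1
```

```bash
python3 -m crank '1 -0.022 0.006 -0.01 0; 1 -0.022 0.006 -0.01 0; 1 -0.022 0.006 -0.011 0; 1 -0.022 0.006 -0.01 0; 1 -0.022 0.006 -0.011 0; 1 0 0 0 0; 1 0 0 0 0'
python3 - <<'E'
from h import *
c=snap("wrist","w10.pkl"); cv2.imwrite("pics/w10.png",c["img"][:,:,::-1])
c=snap("scene","s7.pkl"); crop(c,250,170,440,310,4,"s7.png"); print(arm.observe()["ft_force"])
E
```

```text
time: 27.35
ee_pos: [0.4587, 0.2346, 0.2972]
tcp_rot: [-1.57, -0.001, 0.224]
ft_force: [0.0, 0.2, 0.0]
width: 0.006
[ 0.30605749 -0.73016622 -0.10021741]
```

View pics/w10.png

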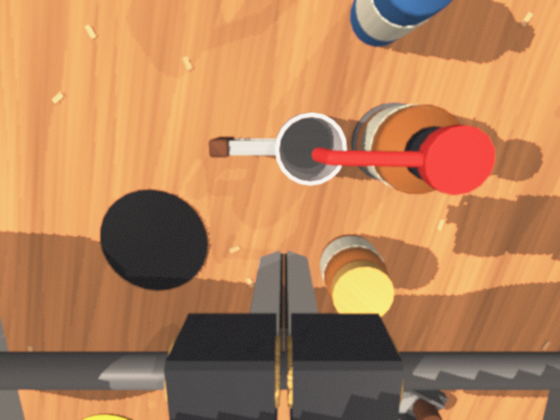

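View pics/s7.png

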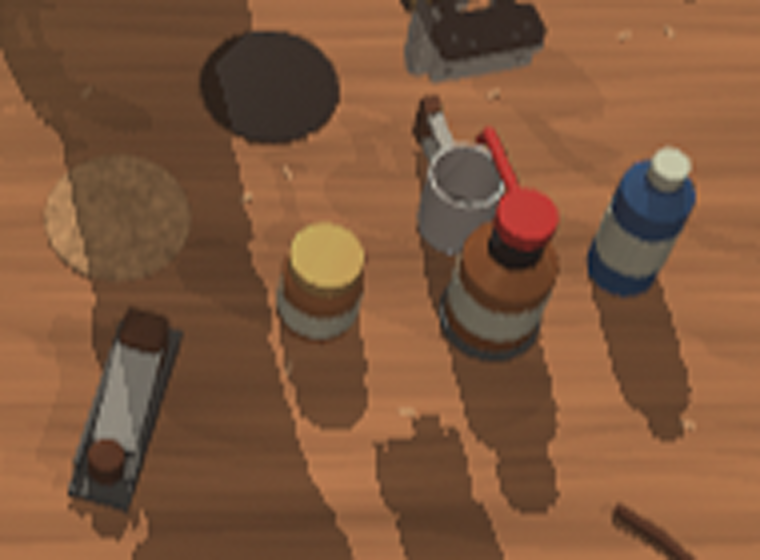

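The head has sprung back to its first pixel position, (527,217) in the crop. The pot is under the spout, and the jar, tin and plane are at their starting pixels. Handing in.

```bash
python3 -c "
from plant import arm
print(arm.close_job())"
```

```text
the job is handed in; nothing more can be done
None
```

The job is done and handed in after about 27.5 s. The pot was drawn out of the stand by its cup, stood on the cork mat and released. It was then picked up again by its wooden grip and stood under the spout. With the pot there, I pressed the red head down to its stop and let it spring back.

**Last checks**
- **Pot position:** the wrist view before pressing put the mouth within about 2 mm of the spout outlet. The view after pressing shows the pot still upright in the same place.
- **Position disagreement:** the scene camera put the mouth about 3 mm off to one side. Its uncorrected readings differ from the wrist camera's by several mm, so I trusted the wrist view.
- **Pump:** the tool stopped hard after 16 mm of travel, with the vertical force rising to 44 N, taken by the fingertips. In the pictures the head is back up.
- **Setting down:** contact peaked at about 21 N, both on the mat and under the spout.
- **Bystanders:** the jar, tin and plane show at the same pixels as at the start, and the gripper was clear of everything at hand-in.

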